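# Set out the water-testing station

### The job

Set out the bench for the next water test: stand the steel beaker in the middle of the stirrer's round plate and lay the orange cover centrally on top of the beaker so that its mouth is closed. Centre the amber bottle on the pad between the photometer and the stirrer, the blue-lidded jar on the pad on the photometer's other side, and the red-lidded jar on the pad on the stirrer's other side. Do not tip any of them over on the way, and leave everything standing still and let go.

Things in the scene. Friction and masses are not known exactly. Their poses are not given: they have to be found in the camera images.
- photometer: black hand-held water photometer fixed to the bench, 130 mm long (x) by 88 mm wide (y): a 32 mm high body with a pale blue-grey display and small keys towards the robot and a tower 80 mm high (grey round cap to 87 mm) from 13 to 63 mm along its +x; origin on the bench under the middle of its body; turned up to 0.25 rad
- stirrer: white laboratory stirrer fixed to the bench, a box 108 mm wide (y), from -80 to +55 mm in x and 50 mm high, with a black knob on the side facing the robot; on top a flat round bare-metal plate, 92 mm across, its upper face 60 mm above the bench; origin on the bench exactly under the plate's centre; turned up to 0.25 rad
- pad_cork: flat round brown cork pad fixed to the bench, 76 mm across, 4 mm thick; origin at the centre of its underside, on the bench. The three pads and two instruments stand in a row across the bench (along y) in the order pad, instrument, pad, instrument, pad, about 150 mm apart; which pad and which instrument is where changes
- pad_black: flat round black rubber pad fixed to the bench, 76 mm across, 4 mm thick; origin at the centre of its underside, on the bench. The three pads and two instruments stand in a row across the bench (along y) in the order pad, instrument, pad, instrument, pad, about 150 mm apart; which pad and which instrument is where changes
- pad_green: flat round green plastic pad fixed to the bench, 76 mm across, 4 mm thick; origin at the centre of its underside, on the bench. The three pads and two instruments stand in a row across the bench (along y) in the order pad, instrument, pad, instrument, pad, about 150 mm apart; which pad and which instrument is where changes
- amber_bottle: loose closed dark amber reagent bottle with a black cap and a plain white paper band, upright; body 44 mm across up to 56 mm high, tapering to the neck, cap 27 mm across from 67 to 85 mm high; about 110 g; origin at the centre of its underside, z up; starts in the nearer row
- jar_blue: loose closed white plastic sample jar with a blue lid, upright; body 48 mm across and 52 mm high, shoulder above it, lid 42 mm across from 60 to 75 mm high; about 90 g; origin at the centre of its underside, z up; round, so yaw does not matter. It starts in the row of loose things nearer the robot, in any order, 110 mm or more from its neighbours; a jar with a yellow lid and a small black rubber stopper in that row are not part of the job
- jar_red: loose closed white plastic sample jar with a red lid, upright; body 48 mm across and 52 mm high, shoulder above it, lid 42 mm across from 60 to 75 mm high; about 90 g; origin at the centre of its underside, z up; round, so yaw does not matter. It starts in the row of loose things nearer the robot, in any order, 110 mm or more from its neighbours; a jar with a yellow lid and a small black rubber stopper in that row are not part of the job
- beaker: loose open stainless-steel beaker, upright, empty; 56 mm across at the foot, 58 mm at the rim, 75 mm high, wall 3 mm; about 120 g; origin at the centre of its underside, z up; can be gripped across its outside; starts in the nearer row
- cover: loose flat orange plastic disc, 72 mm across and 5 mm thick, with a black upright round knob on its centre, 18 mm across, from 5 to 40 mm high; about 60 g; the underside is flat and simply rests on the beaker's rim; origin at the centre of its underside, z up; lies on the bench in the nearer row
Things that resemble listed ones, but are neither listed nor needed, are in the scene too. Leave any green look-alike of the photometer alone.

How it is judged:
By the outcome, as a careful person would: the job done as asked, in the order asked, and still so for the second after the job is handed in, with the robot touching nothing.
It also fails if it takes over 128 s, if anything falls off the work surface, if the arm or the gripper's body presses on something with over 40 N, if the wrist force passes 120 N, or if a joint passes its speed limit or range.

### The arm

A 7-joint arm with a two-finger parallel gripper is mounted at the origin on the work surface. World frame = base frame: x ahead of the robot, y to its left, z up, the work surface at z = 0. Lengths are in m, angles in rad, forces in N, time in s.
With the tool pointing down it reaches from about 0.425 to 0.875 m from the base axis. Payload 4.7 kg.
Tool frame: the origin (TCP) lies on the centre line of the jaws, within the pads' length; the fingertips stand 14 mm ahead of it and the grasp point (between the pads) lies 5 mm behind it; z points along the fingers, y is the direction in which the jaws open and shut (so a half turn about z gives the same grasp; the last joint's range is limited). The gripper opens to 87 mm and grips with 3 to 60 N. Pads are 19 mm wide; open, the fingers measure 117 mm over their backs; the gripper's body (75 mm by 190 mm) begins 51 mm behind the grasp point.
Start: joints at [1.237, 0.321, -0.07, 1.45, 0.023, 1.371, -0.057], TCP at [0.222, -0.611, 0.237] pointing down, gripper open.
Joint ranges: [-2.86, 2.86], [-0.3, 2.09], [-1.38, 1.24], [0.06, 2.45], [-1.56, 4.7], [0.09, 2.05], [-2.69, 2.69]. Speed limits (rad/s): [2.57, 2.57, 3.14, 3.14, 3.14, 3.14, 3.14].

### API

Orientations are given as a rotation vector (axis times angle).
In Python, from bench import ctrl gives the robot as it stands. The module is installed in compiled form; this text tells all that it offers.
- The arm moves only by the tool step_arm, never from a script. Its argument "plan" is a list of rows, each a list of 3 entries, a list of its own where there are three numbers: the turn, a rotation vector about the tool's x, y, z in rad, then the shift along the tool's x, y, z in m, then the closure in counts, from 0 (fully open) to 255 (shut). In form: [[[rx, ry, rz], [x, y, z], hand], ...]. A call has exactly 10 rows; each row is the pose to reach, as a shift and turn from the pose commanded when the call began, along the tool's axes at that moment; what a row does not reach only later rows make up. A row lasts 1/8 s, in which the tool goes at most 62.5 mm and 10.7 degrees, less where a joint would pass 70% of its speed; a pose out of reach is approached as far as the arm can. A call with a gripper value outside its range is refused whole. The fingers move at their own pace and stop on an object; "squeeze" is the grip in N (left out, the last holds). Time passes only in rows, so rows that repeat a pose let the fingers close, or fill a call up. It gives the time, the measured TCP pose, the force and the opening at its end, in the units of the state.
- ctrl.get_state(): the state, without advancing time (a new reading comes with each control period).
- ctrl.get_image(name): name is "side" or "top"; returns the picture (480x640x3 uint8, red, green, blue); there is no depth.
- ctrl.calibration(name): a dict with "fov_y" (degrees; the focal length in pixels is half the picture's height over the tangent of half this angle, whatever the lens; pixels are square), "cx", "cy" (the principal point, pixels), "k1" (the pictures are not rectified: a ray, as slopes to the right and down, at radius r is drawn at 1 + k1 r^2 times it, then the intrinsics apply), "rvec" (rotation vector, rad) and "tvec" (3), from world to camera coordinates, as OpenCV has them. Camera axes: x right, y down, z forward; pixel columns grow to the right and rows downward; lengths in m; the calibration is good to about 2 mm. A picture is of the moment at which its call begins. calibration takes no time and is no camera call.
- ctrl.close_job(): hands the job in, once; it reports no verdict.
Trained networks look in the newest picture that a camera, given by its name, has taken for a name from the list of things; names that differ only in an ending like _2 or _b are one class to them, and where a whole thing is asked for, a point or a joint stands for the part that bears it (a point fixed in the world has none). Each returns a list of dicts, best first, with "score" (0 to 1); they miss things now and then, are a little off and sometimes report something else, mostly with a low value. They report only what shows in the picture. A call takes as long as a camera call. They do not tell look-alikes from the thing itself.
- ctrl.cut_out(camera, label): "pixels" (480x640 bool, what is visible of it) and "rect" ([left, top, width, height] in pixels, round what is visible of it).
The state is a dict: "time": time; "joint_positions": joint angles; "qd": joint speeds; "joint_torque": joint torques, N m; "position": TCP position; "tool_rot": TCP orientation; "ft_force": force on the tool from outside, world axes, zero at the start; "torque": the same for the moment, N m; "grip_width": opening from 0.0 (shut) to 1.0 (fully open).
Only numpy, scipy, OpenCV 4.12 (cv2) and the standard library are available. Lean on these libraries where they do the work, as an engineer would, in place of code of your own. Each camera call takes 0.05 s, during which the arm holds its last target.

## Working session

There is one attempt and no reset: what is moved stays moved. The work goes in short steps, Python scripts to look and compute and a tool call to move; the robot and the scene stay as the last step left them, time stands still between calls to the robot, and variables do not carry over. Pictures are saved under pics/ and viewed, and the job is handed in when it is done.

Besides the shell and the picture viewer there is one more tool, called by a JSON object that holds its "method" and its "body", one argument or row to a line. step_arm: Moves the arm, as the interface text tells. Its arguments: {"type":"object","properties":{"plan":{"type":"array"},"squeeze":{"type":"number"}},"required":["plan"]}

```bash
mkdir -p pics; python3 - <<'E'
from bench import ctrl
import cv2
s=ctrl.get_state(); print({k:s[k] for k in('time','position','tool_rot','grip_width')})
for n in('side','top'):
    im=ctrl.get_image(n); cv2.imwrite(f'pics/{n}0.png',im[:,:,::-1]); print(n,ctrl.calibration(n))
E
```

```text
{'time': 0.0, 'position': array([ 0.22133266, -0.61060082,  0.23546073]), 'tool_rot': array([-3.09236922e+00, -5.43366480e-01,  6.54237395e-04]), 'grip_width': 0.9979920252163522}
side {'fov_y': 42.44242964323613, 'cx': 335.17043173369456, 'cy': 242.11848042970715, 'k1': -0.052666877881449393, 'rvec': array([ 0.21053093, -2.69957456,  1.44184736]), 'tvec': array([0.48212592, 0.05771052, 1.56431615])}
top {'fov_y': 43.87050274591097, 'cx': 319.13820494349847, 'cy': 237.1180390696822, 'k1': 0.050467100149596024, 'rvec': array([ 2.09631192, -2.12357152,  0.23713024]), 'tvec': array([0.01927447, 0.50143801, 1.24094408])}
```

View pics/top0.png

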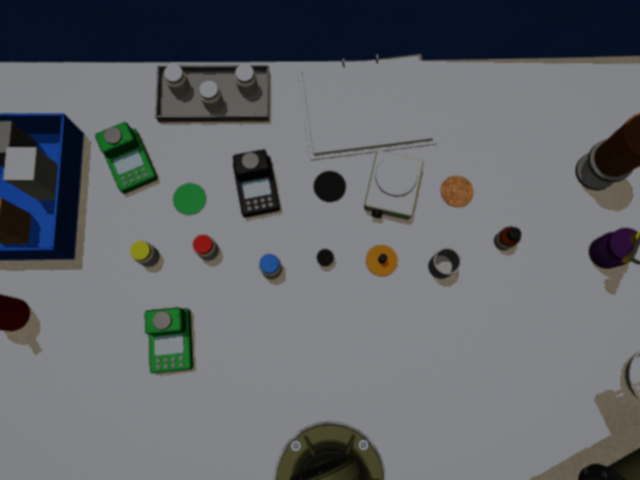

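View pics/side0.png

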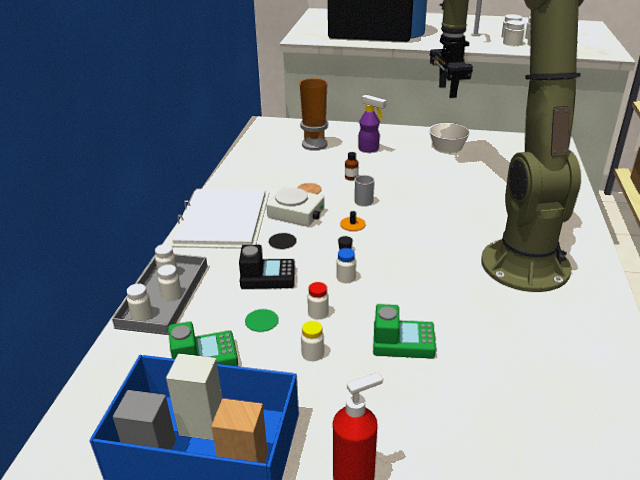

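```bash
cat > h.py <<'E'
import numpy as np, cv2
from bench import ctrl
from scipy.optimize import least_squares
from scipy.spatial.transform import Rotation as R
def proj(cam,P):
    c=ctrl.calibration(cam); P=np.atleast_2d(P)
    X=P@R.from_rotvec(c['rvec']).as_matrix().T+c['tvec']
    u=X[:,:2]/X[:,2:]; u=u*(1+c['k1']*(u**2).sum(1,keepdims=True))
    f=240/np.tan(np.radians(c['fov_y'])/2)
    return u*f+[c['cx'],c['cy']]
def back(cam,uv,z):
    c=ctrl.calibration(cam); f=240/np.tan(np.radians(c['fov_y'])/2)
    d=(np.array(uv,float)-[c['cx'],c['cy']])/f; u=d.copy()
    for _ in range(20): u=d/(1+c['k1']*(u@u))
    M=R.from_rotvec(c['rvec']).as_matrix(); o=-M.T@c['tvec']; r=M.T@np.array([u[0],u[1],1])
    return o+r*(z-o[2])/r[2]
# profiles: list of stacks (hull each) of (radius,z)
PR={'amber_bottle':[[(.022,0),(.022,.056)],[(.022,.056),(.0135,.067)],[(.0135,.067),(.0135,.085)]],
'jar_blue':[[(.024,0),(.024,.052),(.021,.060),(.021,.075)]],
'beaker':[[(.028,0),(.029,.075)]],
'cover':[[(.036,0),(.036,.005)],[(.009,.005),(.009,.04)]],
'pad_green':[[(.038,0),(.038,.004)]],
'plate':[[(.046,.06),(.046,.058)]]}
PR['jar_red']=PR['jar_blue'];PR['pad_black']=PR['pad_cork']=PR['pad_green']
t=np.linspace(0,2*np.pi,48,endpoint=False); C=np.c_[np.cos(t),np.sin(t)]
S=8
def model(cam,name,xyz,pr=None):
    m=np.zeros((480*S//1,640*S),np.uint8) if 0 else None
    polys=[]
    for st in PR[name]:
        pts=np.vstack([np.c_[xyz[:2]+r*C,np.full(48,xyz[2]+z)] for r,z in st])
        polys.append(cv2.convexHull(proj(cam,pts).astype(np.float32))[:,0])
    a=np.vstack(polys); lo=np.floor(a.min(0))-2; hi=np.ceil(a.max(0))+2
    wh=((hi-lo)*S).astype(int); m=np.zeros((wh[1],wh[0]),np.uint8)
    for p in polys: cv2.fillPoly(m,[np.round((p+.5-lo)*S).astype(np.int32)],1)
    v,u=np.nonzero(m); return np.array([u.mean()/S+lo[0]-.5,v.mean()/S+lo[1]-.5]),m.sum()/S**2
def fit(name,masks,z=0,guess=(.5,0)):
    """masks: dict cam->bool; centroid match"""
    cs={c:np.array(np.nonzero(m))[::-1].mean(1) for c,m in masks.items()}
    c0=list(cs)[0]; x0=back(c0,cs[c0],z+.03)[:2]
    f=lambda p:np.concatenate([model(c,name,np.r_[p,z])[0]-cs[c] for c in cs])
    r=least_squares(f,x0,diff_step=.004)
    areas={c:(int(masks[c].sum()),round(model(c,name,np.r_[r.x,z])[1])) for c in cs}
    return r.x,f(r.x),areas
E
cat > m.py <<'E'
from h import *
ims={n:ctrl.get_image(n) for n in('top','side')}
out={}
for n in['amber_bottle','jar_blue','jar_red','beaker','cover','pad_green','pad_black','pad_cork','stirrer','photometer']:
    for cam in('top','side'):
        for d in ctrl.cut_out(cam,n)[:4]:
            m=d['pixels']; print(n,cam,round(d['score'],2),d['rect'],np.round(np.array(np.nonzero(m))[::-1].mean(1),1),end=' ')
            if n in PR:
                x,r,a=fit(n,{cam:m}); print(np.round(x,4),a)
            else: print(m.sum())
            out[f'{n}|{cam}|{d["score"]:.3f}']=m
np.savez_compressed('m0.npz',**out,top_im=ims['top'],side_im=ims['side'])
E
python3 m.py
```

```text
amber_bottle top 0.83 [496.0, 225.3, 24.0, 26.3] [507.3 238.5] [ 0.4984 -0.402 ] {'top': (488, 520)}
amber_bottle top 0.42 [234.6, 150.7, 47.1, 65.9] [255.4 182.9] [0.6337 0.1545] {'top': (2520, 449)}
amber_bottle side 0.61 [354.7, 172.4, 19.3, 34.0] [363.9 190.9] [ 0.4425 -0.2528] {'side': (560, 411)}
amber_bottle side 0.59 [345.7, 154.3, 13.5, 30.4] [351.3 167.1] [ 0.4996 -0.3993] {'side': (308, 361)}
jar_blue top 0.83 [262.0, 252.2, 21.5, 29.3] [270.3 266.5] [0.442  0.1201] {'top': (475, 480)}
jar_blue top 0.22 [173.1, 182.9, 31.2, 31.3] [189.  198.7] [0.5973 0.3015] {'top': (817, 569)}
jar_blue side 0.92 [336.3, 250.6, 20.9, 33.7] [346.  266.1] [0.4418 0.1245] {'side': (591, 652)}
jar_red top 0.7 [190.0, 237.3, 28.2, 24.1] [204.8 247.9] [0.4851 0.2636] {'top': (557, 538)}
jar_red side 0.83 [306.2, 283.9, 18.4, 37.4] [317.9 301.3] [0.4853 0.267 ] {'side': (727, 752)}
jar_red side 0.65 [273.0, 233.4, 22.5, 17.4] [282.9 240.8] [0.6179 0.04  ] {'side': (355, 584)}
beaker top 0.74 [425.0, 245.6, 36.0, 34.7] [444.5 263.4] [ 0.4423 -0.258 ] {'top': (793, 788)}
beaker side 0.87 [353.1, 1
[... 966 characters left out ...]
 [299.3, 182.5, 22.4, 8.2] [310.4 187.5] [ 0.6141 -0.3122] {'side': (206, 262)}
pad_cork side 0.2 [335.9, 248.3, 21.8, 36.1] [346.1 266.1] [0.4481 0.0775] {'side': (589, 462)}
stirrer top 0.95 [365.0, 152.7, 60.0, 68.0] [393.4 185.5] 3039
stirrer side 0.79 [267.0, 187.3, 54.6, 38.9] [295.7 206.1] 1642
photometer top 0.81 [92.6, 121.2, 66.1, 73.2] [126.2 157.2] 2721
photometer top 0.62 [232.8, 150.6, 46.8, 66.8] [255.4 183. ] 2519
photometer top 0.56 [145.9, 307.0, 49.0, 67.4] [169.5 339.4] 2839
photometer side 0.72 [168.1, 323.8, 69.0, 40.3] [202.1 343.2] 1804
photometer side 0.66 [235.5, 243.8, 57.2, 47.6] [264.4 269.9] 2060
photometer side 0.56 [370.8, 304.5, 65.4, 54.3] [401.6 334.8] 2633
```

```bash
python3 - <<'E'
import numpy as np,cv2
d=np.load('m0.npz'); im=d['top_im'][140:290,170:530,::-1]
cv2.imwrite('pics/crop0.png',cv2.convertScaleAbs(cv2.resize(im,(792,330),interpolation=cv2.INTER_CUBIC),alpha=1.4))
im=d['top_im'][140:225,355:480,::-1]
cv2.imwrite('pics/crop1.png',cv2.convertScaleAbs(cv2.resize(im,None,fx=6,fy=6,interpolation=cv2.INTER_CUBIC),alpha=1.4))
E
```

```text
(no output)
```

View pics/crop0.png

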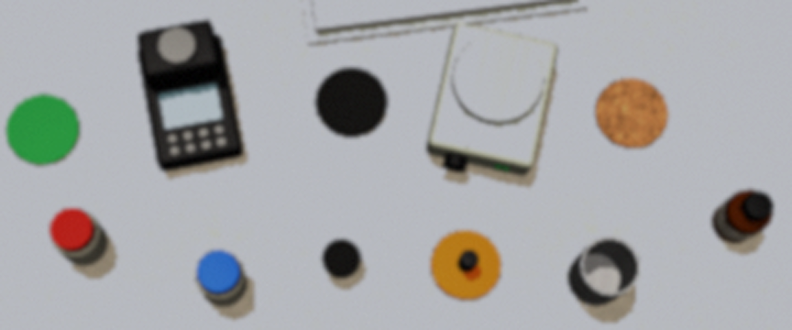

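View pics/crop1.png

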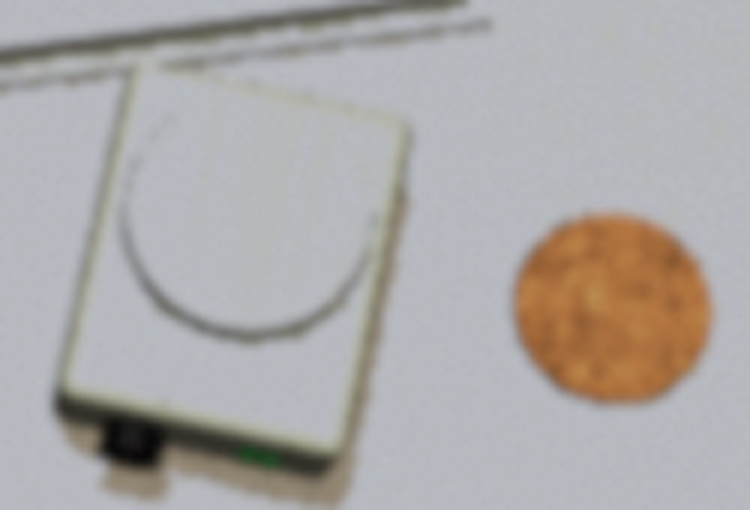

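```bash
cat >> h.py <<'E'
PR['lid']=[[(.021,.060),(.021,.075)]]
PR['disc']=[[(.036,0),(.036,.005)]]
PR['cap']=[[(.0135,.067),(.0135,.085)]]
def hsvmask(im,kind,box):
    l,t,r,b=box; h,s,v=[a.astype(int) for a in cv2.split(cv2.cvtColor(im,cv2.COLOR_RGB2HSV))]
    m={'red':(s>150)&((h<6)|(h>172))&(v>90),'blue':(s>130)&(h>100)&(h<125)&(v>60),'orange':(s>150)&(h>9)&(h<25)&(v>80),
       'green':(s>110)&(h>45)&(h<75)&(v>60),'dark':v<85,'cork':(s>75)&(h>5)&(h<25)&(v>70)}[kind]
    o=np.zeros_like(m); o[t:b,l:r]=m[t:b,l:r]
    n,lab,st,_=cv2.connectedComponentsWithStats(o.astype(np.uint8))
    if n<2: return o
    o=lab==1+np.argmax(st[1:,4])
    return o
def hullmask(m):
    c=cv2.convexHull(np.argwhere(m)[:,::-1].astype(np.int32)); o=np.zeros(m.shape,np.uint8); cv2.fillPoly(o,[c],1); return o>0
E
python3 - <<'E'
from h import *
d=np.load('m0.npz'); T=d['top_im'];Sd=d['side_im']
for nm,pr,kind,bt,bs in[('red','lid','red',(185,230,225,265),(300,275,340,305)),('blue','lid','blue',(255,245,290,285),(330,240,365,270)),
  ('cover','disc','orange',(360,238,402,282),(330,210,375,235)),('green','pad_green','green',(165,175,215,220),(235,300,290,335)),
  ('black','pad_black','dark',(310,165,350,210),(262,228,302,252)),('cork','pad_cork','cork',(436,170,480,212),None)]:
    for cam,im,b in(('top',T,bt),('side',Sd,bs)):
        if b is None: continue
        m=hullmask(hsvmask(im,kind,b)); x,r,a=fit(pr,{cam:m}); print(nm,cam,np.round(x,4),a)
# stirrer corners
cr=np.array([[135,65],[408,122],[342,450],[64,392]])/6+[355,140]-.4
L=np.array([[.055,.054],[.055,-.054],[-.08,-.054],[-.08,.054]])
def f(p):
    c,s=np.cos(p[2]),np.sin(p[2]); w=L@np.array([[c,s],[-s,c]])+p[:2]
    return (proj('top',np.c_[w,np.full(4,.05)])-cr).ravel()
r=least_squares(f,[.63,-.16,0]); print('stir',r.x,r.fun.round(1))
E
```

```text
red top [0.487  0.2629] {'top': (257, 339)}
red side [0.4866 0.2633] {'side': (232, 277)}
blue top [0.4428 0.1205] {'top': (284, 331)}
blue side [0.4438 0.1195] {'side': (204, 230)}
cover top [ 0.4587 -0.1265] {'top': (726, 815)}
cover side [ 0.4591 -0.1252] {'side': (286, 320)}
green top [0.6075 0.3087] {'top': (774, 864)}
green side [0.608  0.3103] {'side': (590, 641)}
black top [ 0.6334 -0.0126] {'top': (821, 838)}
black side [ 0.6336 -0.011 ] {'side': (340, 389)}
cork top [ 0.6182 -0.3051] {'top': (809, 852)}
stir [ 0.63800436 -0.15873665 -0.23335228] [-0.7 -1.3  1.  -0.9  0.8  1.4 -1.1  0.7]
```

```bash
cat > ov.py <<'E'
from h import *
d=np.load('m0.npz');
p=np.array([.638,-.1587,-.233])
def draw(im,cam,x0,y0,w,h,s,circ,polys=[]):
    c=cv2.resize(im[y0:y0+h,x0:x0+w,::-1],None,fx=s,fy=s,interpolation=cv2.INTER_CUBIC)
    for x,y,z,r in circ:
        q=(proj(cam,np.c_[np.array([x,y])+r*C,np.full(48,z)])-[x0,y0]+.5)*s
        cv2.polylines(c,[q.round().astype(np.int32)],True,(0,0,255),1)
    return c
P=[(p[0],p[1],.06,.046)]
a=draw(d['top_im'],'top',355,140,90,85,7,P); b=draw(d['side_im'],'side',260,175,80,60,7,P+[(.6182,-.3051,.004,.038)])
cv2.imwrite('pics/ov1.png',a); cv2.imwrite('pics/ov2.png',b)
E
python3 ov.py
```

```text
(no output)
```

View pics/ov1.png

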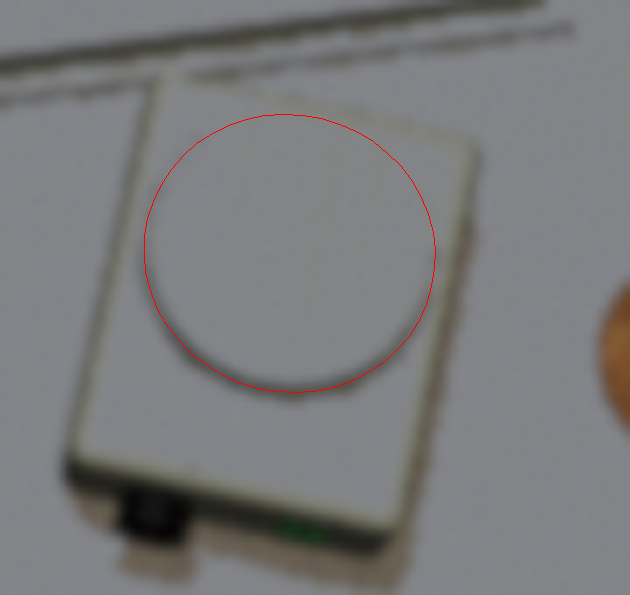

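View pics/ov2.png

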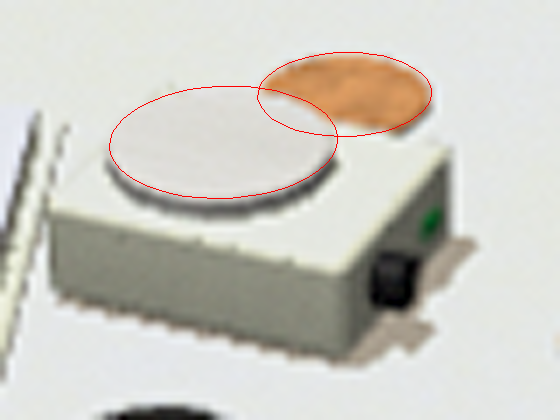

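```bash
cat >> ov.py <<'E'
B=(.4423,-.2578);A=(.499,-.4015)
P=[(*B,.075,.029),(*B,0,.028),(*A,.085,.0135),(*A,.056,.022),(*A,0,.022)]
a=draw(d['top_im'],'top',420,215,110,70,7,P); b=draw(d['side_im'],'side',330,140,60,75,7,P)
cv2.imwrite('pics/ov3.png',cv2.convertScaleAbs(a,alpha=1.5)); cv2.imwrite('pics/ov4.png',b)
E
python3 ov.py
```

```text
(no output)
```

View pics/ov3.png

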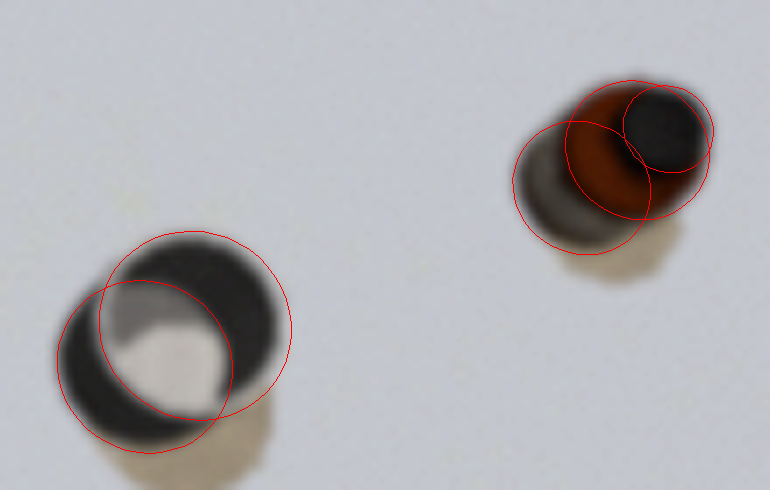

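View pics/ov4.png

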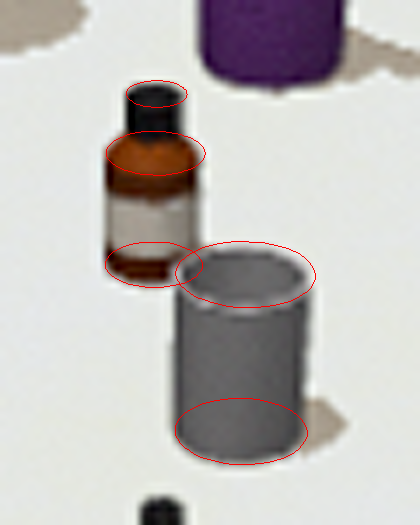

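```bash
cat > go.py <<'E'
import sys
from h import *
s=ctrl.get_state(); M=R.from_rotvec(s['tool_rot'])
G=R.from_matrix(np.array([[0,1,0],[1,0,0],[0,0,-1.]]))
print('t',round(s['time'],2),'pos',s['position'].round(4),'grip',round(s['grip_width']*87,1),'F',s['ft_force'].round(1),'q',s['joint_positions'].round(2))
print('turn',(M.inv()*G).as_rotvec().round(4))
for a in sys.argv[1:]:
    t=np.array(eval(a),float); print(a,'shift',(M.inv().apply(t-s['position'])).round(4))
E
python3 go.py "(.4432,-.2572,.2)" "(.4432,-.2572,.15)"
```

```text
t 1.2 pos [ 0.2215 -0.6111  0.2366] grip 87.1 F [ 0.2 -0.  -1. ] q [ 1.24  0.32 -0.07  1.45  0.02  1.37 -0.06]
turn [ 1.000e-04  1.000e-04 -1.223e+00]
(.4432,-.2572,.2) shift [ 0.329  -0.2572  0.0366]
(.4432,-.2572,.15) shift [ 0.329  -0.2572  0.0866]
```

{"method": "step_arm", "body": {
  "plan": [
    [[0,0,-0.15],[0.041,-0.032,0],0],
    [[0,0,-0.3],[0.082,-0.064,0],0],
    [[0,0,-0.45],[0.123,-0.096,0],0],
    [[0,0,-0.6],[0.164,-0.128,0],0],
    [[0,0,-0.75],[0.206,-0.161,0],0],
    [[0,0,-0.9],[0.247,-0.193,0],0],
    [[0,0,-1.05],[0.288,-0.225,0.02],0],
    [[0,0,-1.223],[0.329,-0.257,0.05],0],
    [[0,0,-1.223],[0.329,-0.257,0.087],0],
    [[0,0,-1.223],[0.329,-0.257,0.087],0]
  ],
  "squeeze": 25
}}

```text
time: 2.45
position: [0.4414, -0.256, 0.1472]
tool_rot: [-2.216, -2.219, 0.002]
ft_force: [-0.8, -0.4, 0.1]
grip_width: 0.999
```

```bash
cat > go.py <<'E'
import sys
from h import *
ps=[];rs=[]
for i in range(int(sys.argv[1])):
    if i: ctrl.get_image('top')
    s=ctrl.get_state(); ps.append(s['position']); rs.append(s['tool_rot'])
p=np.mean(ps,0); M=R.from_rotvec(rs).mean() if len(rs)>1 else R.from_rotvec(rs[0])
G=R.from_matrix(np.array([[0,1,0],[1,0,0],[0,0,-1.]]))
print('t',round(s['time'],2),'pos',p.round(4),'sd',np.std(ps,0).round(4),'grip',round(s['grip_width']*87,1),'F',s['ft_force'].round(1),'q',s['joint_positions'].round(2))
print('turn',(M.inv()*G).as_rotvec().round(4))
for a in sys.argv[2:]:
    t=np.array(eval(a),float); print(a,'shift',(G.inv().apply(t-p)).round(4))
E
python3 go.py 5 "(.4432,-.2572,.04)"
```

```text
t 2.65 pos [ 0.4429 -0.2578  0.1499] sd [0.0009 0.001  0.0015] grip 87.3 F [-0.2 -0.2  0.6] q [ 0.91  0.12 -0.46  1.88  0.06  1.15  0.43]
turn [-0.0004 -0.     -0.0009]
(.4432,-.2572,.04) shift [0.0006 0.0003 0.1099]
```

{"method": "step_arm", "body": {
  "plan": [
    [[0,0,0],[0,0,0.04],0],
    [[0,0,0],[0,0,0.08],0],
    [[0,0,0],[0,0,0.1],0],
    [[0,0,0],[0,0,0.11],0],
    [[0,0,0],[0,0,0.11],0],
    [[0,0,0],[0,0,0.11],120],
    [[0,0,0],[0,0,0.11],200],
    [[0,0,0],[0,0,0.11],200],
    [[0,0,0],[0,0,0.11],200],
    [[0,0,0],[0,0,0.11],200]
  ],
  "squeeze": 25
}}

```text
time: 3.9
position: [0.4434, -0.2575, 0.0399]
tool_rot: [2.221, 2.221, -0.0]
ft_force: [-0.7, 0.3, 3.6]
grip_width: 0.659
```

```bash
python3 go.py 4
```

```text
t 4.05 pos [ 0.4434 -0.2575  0.0399] sd [0. 0. 0.] grip 57.5 F [-0.8  1.1  4.1] q [ 0.88  0.26 -0.45  1.98  0.14  0.93  0.36]
turn [ 0.0003  0.0004 -0.    ]
```

{"method": "step_arm", "body": {
  "plan": [
    [[0,0,0],[0,0,-0.02],200],
    [[0,0,0],[0,0,-0.06],200],
    [[0,0,0],[0,0,-0.1],200],
    [[0,0,0],[0.015,0.03,-0.1],200],
    [[0,0,0],[0.035,0.07,-0.1],200],
    [[0,0,0],[0.055,0.11,-0.1],200],
    [[0,0,0],[0.075,0.15,-0.1],200],
    [[0,0,0],[0.092,0.182,-0.1],200],
    [[0,0,0],[0.0985,0.1948,-0.1],200],
    [[0,0,0],[0.0985,0.1948,-0.1],200]
  ]
}}

```text
time: 5.3
position: [0.6377, -0.1584, 0.1387]
tool_rot: [-2.219, -2.222, 0.001]
ft_force: [-0.2, -0.0, -1.0]
grip_width: 0.658
```

```bash
python3 go.py 4 "(.638,-.1587,.101)"; python3 - <<'E'
from h import *
im=ctrl.get_image('side')
c=cv2.resize(im[120:270,220:420,::-1],None,fx=4,fy=4); cv2.imwrite('pics/s1.png',c)
E
```

```text
t 5.45 pos [ 0.637  -0.1597  0.139 ] sd [0.0004 0.0009 0.0002] grip 57.0 F [ 0.5 -0.2 -1.1] q [ 0.61  0.45 -0.52  1.54  0.23  1.22  0.04]
turn [-0.0017  0.0005 -0.0006]
(.638,-.1587,.101) shift [0.001 0.001 0.038]
```

View pics/s1.png

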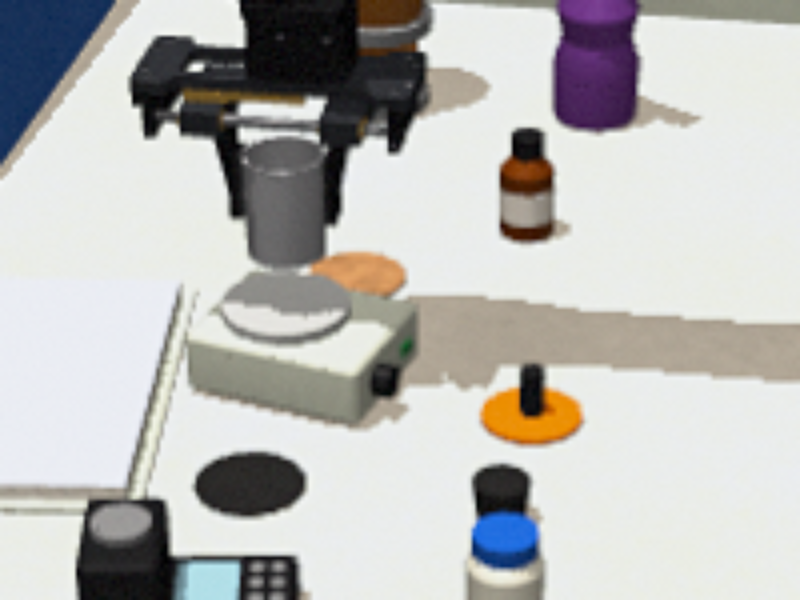

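{"method": "step_arm", "body": {
  "plan": [
    [[0,0,0],[0,0,0.015],200],
    [[0,0,0],[0,0,0.028],200],
    [[0,0,0],[0,0,0.035],200],
    [[0,0,0],[0,0,0.039],200],
    [[0,0,0],[0,0,0.0395],200],
    [[0,0,0],[0,0,0.0395],200],
    [[0,0,0],[0,0,0.0395],60],
    [[0,0,0],[0,0,0.0395],20],
    [[0,0,0],[0,0,0.0395],0],
    [[0,0,0],[0,0,0.0395],0]
  ]
}}

```text
time: 6.75
position: [0.6381, -0.1589, 0.1002]
tool_rot: [2.221, 2.221, 0.0]
ft_force: [-0.6, 0.3, 0.3]
grip_width: 0.971
```

{"method": "step_arm", "body": {
  "plan": [
    [[0,0,0],[0,0,-0.02],0],
    [[0,0,0],[0,0,-0.06],0],
    [[0,0,0],[0,0,-0.1],0],
    [[0,0,0],[0,-0.03,-0.12],0],
    [[0,0,0],[0.01,-0.08,-0.12],0],
    [[0,0,0],[0.02,-0.13,-0.12],0],
    [[0,0,0],[0.03,-0.17,-0.11],0],
    [[0,0,0],[0.0325,-0.179,-0.08],0],
    [[0,0,0],[0.0325,-0.179,-0.05],0],
    [[0,0,0],[0.0325,-0.179,-0.05],0]
  ]
}}

```text
time: 8.0
position: [0.4579, -0.1259, 0.1497]
tool_rot: [-2.219, -2.221, 0.002]
ft_force: [-0.9, 0.4, 1.0]
grip_width: 1.004
```

```bash
cat >ov5.py <<'E'
import sys
from h import *
T=ctrl.get_image('top');Sd=ctrl.get_image('side')
def draw(im,cam,box,s,circ):
    x0,y0,w,h=box
    c=cv2.resize(im[y0:y0+h,x0:x0+w,::-1],None,fx=s,fy=s,interpolation=cv2.INTER_CUBIC)
    if cam=='top': c=cv2.convertScaleAbs(c,alpha=1.5)
    for x,y,z,r in circ:
        q=(proj(cam,np.c_[np.array([x,y])+r*C,np.full(48,z)])-[x0,y0]+.5)*s
        cv2.polylines(c,[q.round().astype(np.int32)],True,(0,0,255),1)
    return c
E
cat > a.py <<'E'
from ov5 import *
B=(.638,-.1587); P=[(*B,.06,.028),(*B,.135,.029)]
a=draw(T,'top',(355,140,90,85),5,P); b=draw(Sd,'side',(250,140,90,85),5,P)
cv2.imwrite('pics/b1.png',np.hstack([a,b])[:, :800] if 0 else cv2.resize(np.hstack([a,b]),(800,378)))
E
python3 a.py; python3 go.py 4
```

```text
t 8.25 pos [ 0.4602 -0.1265  0.1518] sd [0.0002 0.0001 0.0001] grip 87.0 F [ 0.2 -0.1  0.6] q [ 0.77  0.04 -0.56  1.96  0.02  1.15  0.2 ]
turn [0.0024 0.0009 0.0003]
```

View pics/b1.png

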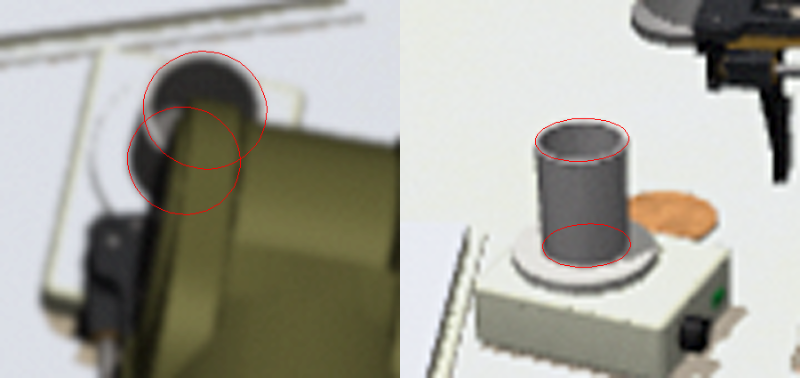

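{"method": "step_arm", "body": {
  "plan": [
    [[0,0,0],[0,0,0.04],0],
    [[0,0,0],[0,0,0.085],0],
    [[0,0,0],[0,0,0.11],0],
    [[0,0,0],[0,0,0.122],60],
    [[0,0,0],[0,0,0.1255],120],
    [[0,0,0],[0,0,0.1255],180],
    [[0,0,0],[0,0,0.1255],255],
    [[0,0,0],[0,0,0.1255],255],
    [[0,0,0],[0,0,0.1255],255],
    [[0,0,0],[0,0,0.1255],255]
  ],
  "squeeze": 20
}}

```text
time: 9.5
position: [0.459, -0.1264, 0.0247]
tool_rot: [2.221, 2.221, -0.0]
ft_force: [0.1, 0.2, -0.4]
grip_width: 0.288
```

```bash
python3 go.py 3; cat > a.py <<'E'
from ov5 import *
B=(.459,-.126); P=[(*B,.005,.036),(*B,.04,.009)]
b=draw(Sd,'side',(300,180,110,70),7,P)
cv2.imwrite('pics/c1.png',b)
E
python3 a.py
```

```text
t 9.6 pos [ 0.459  -0.1264  0.0246] sd [0. 0. 0.] grip 17.3 F [-0.1 -0.4  0.8] q [ 0.73  0.22 -0.56  2.07  0.15  0.88  0.09]
turn [ 0.0001  0.0002 -0.    ]
```

View pics/c1.png

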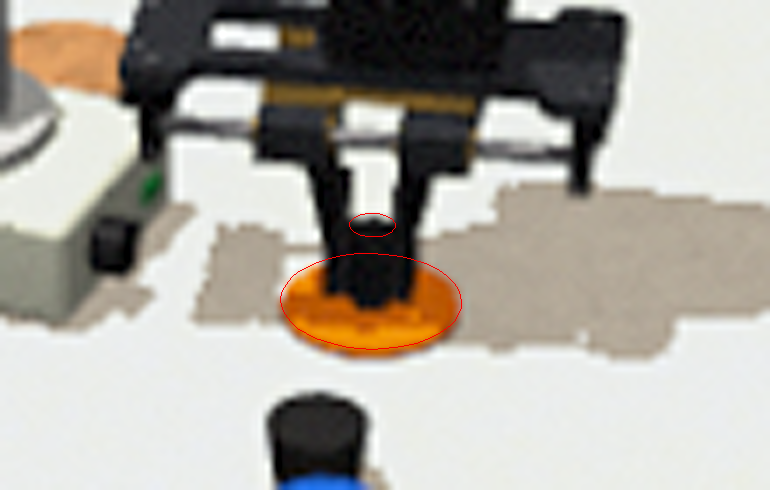

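{"method": "step_arm", "body": {
  "plan": [
    [[0,0,0],[0,0,-0.02],255],
    [[0,0,0],[0,0,-0.07],255],
    [[0,0,0],[0,0,-0.12],255],
    [[0,0,0],[-0.002,0.01,-0.165],255],
    [[0,0,0],[-0.01,0.05,-0.17],255],
    [[0,0,0],[-0.018,0.1,-0.17],255],
    [[0,0,0],[-0.027,0.15,-0.17],255],
    [[0,0,0],[-0.0325,0.175,-0.165],255],
    [[0,0,0],[-0.0325,0.179,-0.155],255],
    [[0,0,0],[-0.0325,0.179,-0.15],255]
  ]
}}

```text
time: 10.95
position: [0.6368, -0.1583, 0.173]
tool_rot: [-2.219, -2.22, 0.002]
ft_force: [-0.1, -0.2, -0.4]
grip_width: 0.198
```

```bash
python3 go.py 3; cat > a.py <<'E'
from ov5 import *
B=(.638,-.1587); P=[(*B,.135,.029),(*B,.151,.036),(*B,.19,.009)]
a=draw(T,'top',(355,120,90,85),5,P); b=draw(Sd,'side',(250,110,90,85),5,P)
cv2.imwrite('pics/c2.png',cv2.resize(np.hstack([a,b]),(800,378)))
E
python3 a.py
```

```text
t 11.05 pos [ 0.6365 -0.1584  0.1731] sd [0.0002 0.0001 0.0004] grip 17.3 F [-0.2  0.6 -0.4] q [ 0.64  0.43 -0.57  1.5   0.24  1.29  0.04]
turn [-0.0028 -0.0004  0.0004]
```

View pics/c2.png

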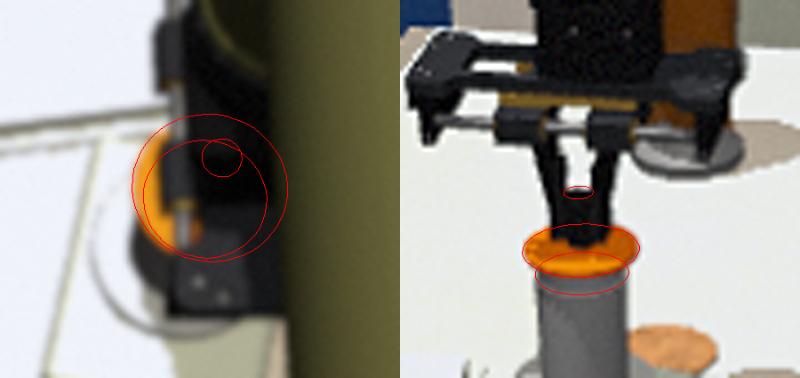

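{"method": "step_arm", "body": {
  "plan": [
    [[0,0,0],[0,0,0.006],255],
    [[0,0,0],[0,0,0.011],255],
    [[0,0,0],[0,0,0.014],255],
    [[0,0,0],[0,0,0.0155],255],
    [[0,0,0],[0,0,0.0155],255],
    [[0,0,0],[0,0,0.0155],255],
    [[0,0,0],[0,0,0.0155],180],
    [[0,0,0],[0,0,0.0155],120],
    [[0,0,0],[0,0,0.0155],100],
    [[0,0,0],[0,0,0.0155],100]
  ]
}}

```text
time: 12.4
position: [0.638, -0.1588, 0.1588]
tool_rot: [-2.221, -2.221, 0.0]
ft_force: [0.7, -0.8, 0.2]
grip_width: 0.54
```

```bash
python3 go.py 1 "(.4997,-.4015,.15)"
```

```text
t 12.4 pos [ 0.638  -0.1588  0.1588] sd [0. 0. 0.] grip 47.0 F [ 0.7 -0.8  0.2] q [ 0.64  0.44 -0.57  1.51  0.24  1.26  0.04]
turn [-0.0001 -0.0001  0.0001]
(.4997,-.4015,.15) shift [-0.2427 -0.1383  0.0088]
```

{"method": "step_arm", "body": {
  "plan": [
    [[0,0,0],[0,0,-0.02],100],
    [[0,0,0],[0,0,-0.06],100],
    [[0,0,0],[0,0,-0.08],60],
    [[0,0,0],[-0.04,-0.023,-0.08],0],
    [[0,0,0],[-0.09,-0.051,-0.08],0],
    [[0,0,0],[-0.14,-0.08,-0.08],0],
    [[0,0,0],[-0.19,-0.108,-0.06],0],
    [[0,0,0],[-0.23,-0.131,-0.02],0],
    [[0,0,0],[-0.2428,-0.1383,0.0095],0],
    [[0,0,0],[-0.2428,-0.1383,0.0095],0]
  ]
}}

```text
time: 13.65
position: [0.4971, -0.4024, 0.1472]
tool_rot: [-2.221, -2.214, 0.002]
ft_force: [-0.2, -0.4, 0.8]
grip_width: 0.998
```

```bash
python3 go.py 3;  cat > a.py <<'E'
from ov5 import *
B=(.638,-.1587); P=[(*B,.06,.046),(*B,.14,.036),(*B,.175,.009)]
a=draw(T,'top',(355,120,90,85),5,P); b=draw(Sd,'side',(250,110,90,85),5,P)
cv2.imwrite('pics/c3.png',cv2.resize(np.hstack([a,b]),(800,378)))
E
python3 a.py
```

```text
t 13.75 pos [ 0.4992 -0.4014  0.1491] sd [0.0017 0.0007 0.0015] grip 87.2 F [0.5 1.1 1.1] q [ 1.    0.39 -0.46  1.57  0.18  1.22  0.5 ]
turn [-0.0011 -0.0015 -0.0009]
```

View pics/c3.png

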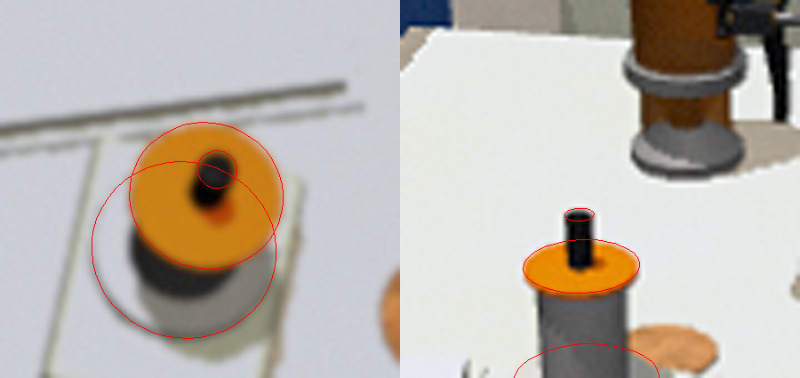

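{"method": "step_arm", "body": {
  "plan": [
    [[0,0,0],[0,0,0.04],0],
    [[0,0,0],[0,0,0.08],0],
    [[0,0,0],[0,0,0.103],0],
    [[0,0,0],[0,0,0.113],30],
    [[0,0,0],[0,0,0.113],80],
    [[0,0,0],[0,0,0.113],120],
    [[0,0,0],[0,0,0.113],220],
    [[0,0,0],[0,0,0.113],220],
    [[0,0,0],[0,0,0.113],220],
    [[0,0,0],[0,0,0.113],220]
  ],
  "squeeze": 25
}}

```text
time: 15.1
position: [0.5, -0.402, 0.0372]
tool_rot: [2.221, 2.221, -0.0]
ft_force: [-0.7, -0.2, 4.1]
grip_width: 0.498
```

```bash
python3 go.py 2 "(.6335,-.012,.042)"; cat > a.py <<'E'
from ov5 import *
B=(.4997,-.4015); P=[(*B,.056,.022),(*B,0,.022),(*B,.085,.0135)]
a=draw(T,'top',(460,190,90,85),5,P); b=draw(Sd,'side',(310,120,90,85),5,P)
cv2.imwrite('pics/d1.png',cv2.resize(np.hstack([a,b]),(800,378)))
E
python3 a.py
```

```text
t 15.15 pos [ 0.5    -0.402   0.0372] sd [0. 0. 0.] grip 43.0 F [-1.2  0.2  4.3] q [ 0.98  0.5  -0.44  1.66  0.24  1.03  0.46]
turn [ 0.0005  0.0007 -0.0001]
(.6335,-.012,.042) shift [ 0.39    0.1335 -0.0048]
```

View pics/d1.png

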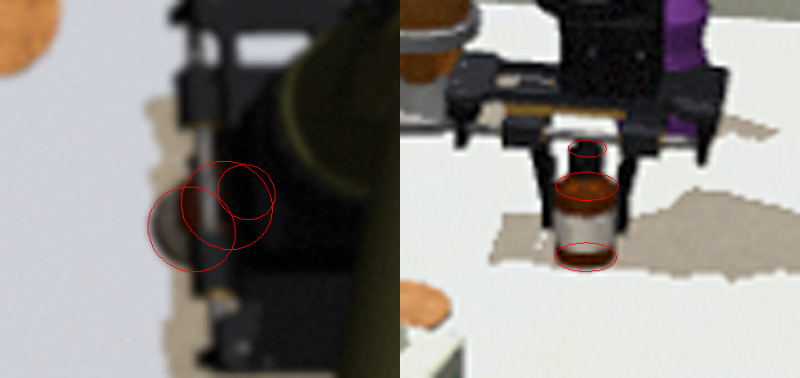

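{"method": "step_arm", "body": {
  "plan": [
    [[0,0,0],[0,0,-0.02],220],
    [[0,0,0],[0,0,-0.065],220],
    [[0,0,0],[0,0,-0.11],220],
    [[0,0,0],[0.03,-0.005,-0.125],220],
    [[0,0,0],[0.085,-0.015,-0.125],220],
    [[0,0,0],[0.14,-0.02,-0.125],220],
    [[0,0,0],[0.195,-0.02,-0.125],220],
    [[0,0,0],[0.25,-0.02,-0.125],220],
    [[0,0,0],[0.305,-0.02,-0.125],220],
    [[0,0,0],[0.355,-0.02,-0.125],220]
  ]
}}

```text
time: 16.5
position: [0.4794, -0.0444, 0.1622]
tool_rot: [2.22, 2.222, -0.0]
ft_force: [0.4, -0.9, -0.9]
grip_width: 0.493
```

{"method": "step_arm", "body": {
  "plan": [
    [[0,0,0],[0.03,0.0,0],220],
    [[0,0,0],[0.0345,0.03,0],220],
    [[0,0,0],[0.0345,0.07,0],220],
    [[0,0,0],[0.0345,0.11,0.01],220],
    [[0,0,0],[0.0345,0.143,0.03],220],
    [[0,0,0],[0.0345,0.1535,0.06],220],
    [[0,0,0],[0.0345,0.1535,0.085],220],
    [[0,0,0],[0.0345,0.1535,0.1],220],
    [[0,0,0],[0.0345,0.1535,0.105],220],
    [[0,0,0],[0.0345,0.1535,0.105],220]
  ]
}}

```text
time: 17.75
position: [0.6334, -0.0122, 0.0572]
tool_rot: [2.221, 2.221, 0.0]
ft_force: [1.4, -0.5, -1.7]
grip_width: 0.493
```

```bash
python3 go.py 3 "(.6335,-.012,.042)"; cat > a.py <<'E'
from ov5 import *
B=(.6335,-.012); P=[(*B,.004,.038),(*B,.072,.022),(*B,.016,.022),(*B,.101,.0135)]
a=draw(T,'top',(285,150,90,85),5,P); b=draw(Sd,'side',(240,180,90,85),5,P)
cv2.imwrite('pics/d2.png',cv2.resize(np.hstack([a,b]),(800,378)))
E
python3 a.py
```

```text
t 17.85 pos [ 0.6337 -0.0122  0.0575] sd [0.0002 0.     0.0003] grip 43.3 F [-0.6 -0.  -0.3] q [ 0.51  0.52 -0.68  1.66  0.36  1.08 -0.28]
turn [ 0.0014  0.0003 -0.0001]
(.6335,-.012,.042) shift [ 0.0002 -0.0002  0.0155]
```

View pics/d2.png

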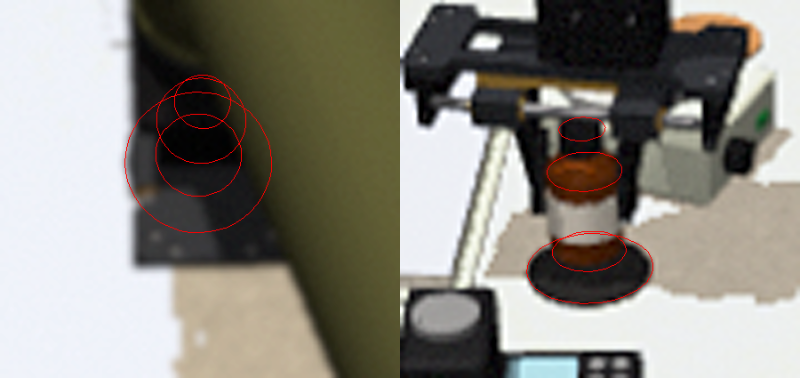

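{"method": "step_arm", "body": {
  "plan": [
    [[0,0,0],[0,0,0.006],220],
    [[0,0,0],[0,0,0.011],220],
    [[0,0,0],[0,0,0.0145],220],
    [[0,0,0],[0,0,0.0158],220],
    [[0,0,0],[0,0,0.0158],220],
    [[0,0,0],[0,0,0.0158],220],
    [[0,0,0],[0,0,0.0158],100],
    [[0,0,0],[0,0,0.0158],60],
    [[0,0,0],[0,0,0.0158],20],
    [[0,0,0],[0,0,0.0158],20]
  ]
}}

```text
time: 19.2
position: [0.6333, -0.0122, 0.0406]
tool_rot: [2.221, 2.221, 0.0]
ft_force: [-0.6, 0.2, 0.1]
grip_width: 0.855
```

{"method": "step_arm", "body": {
  "plan": [
    [[0,0,0],[0,0,-0.02],20],
    [[0,0,0],[0,0,-0.06],20],
    [[0,0,0],[0,0,-0.1],0],
    [[0,0,0],[0.01,-0.04,-0.11],0],
    [[0,0,0],[0.03,-0.08,-0.11],0],
    [[0,0,0],[0.06,-0.12,-0.11],0],
    [[0,0,0],[0.09,-0.16,-0.11],0],
    [[0,0,0],[0.12,-0.185,-0.11],0],
    [[0,0,0],[0.132,-0.1903,-0.1085],0],
    [[0,0,0],[0.132,-0.1903,-0.1085],0]
  ]
}}

```text
time: 20.45
position: [0.4435, 0.1203, 0.1501]
tool_rot: [2.218, 2.222, 0.001]
ft_force: [0.2, -0.9, -0.3]
grip_width: 1.0
```

```bash
python3 go.py 3 "(.4432,.120,.035)"; cat > a.py <<'E'
from ov5 import *
B=(.6335,-.012); P=[(*B,.004,.038),(*B,.06,.022),(*B,.004,.022),(*B,.089,.0135)]
a=draw(T,'top',(285,150,90,85),5,P); b=draw(Sd,'side',(240,180,90,85),5,P)
cv2.imwrite('pics/d3.png',cv2.resize(np.hstack([a,b]),(800,378)))
E
python3 a.py
```

```text
t 20.55 pos [0.4438 0.1195 0.1499] sd [0.0002 0.0006 0.0002] grip 87.2 F [-0.2 -1.  -0.2] q [ 0.58  0.01 -0.89  1.99  0.01  1.14 -0.32]
turn [0.0015 0.0004 0.0002]
(.4432,.120,.035) shift [ 0.0005 -0.0006  0.1149]
```

View pics/d3.png

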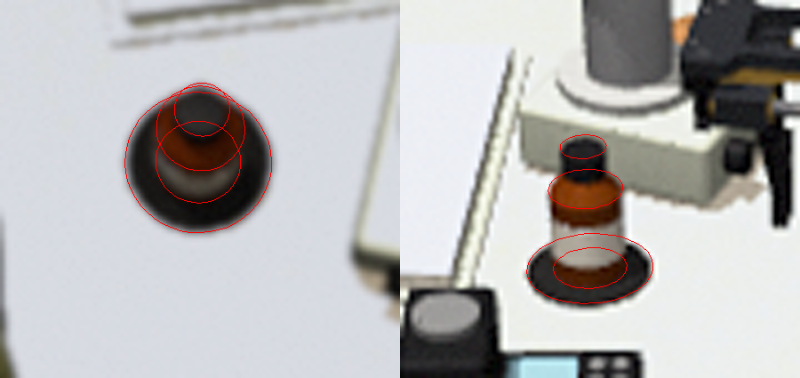

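{"method": "step_arm", "body": {
  "plan": [
    [[0,0,0],[0,0,0.04],0],
    [[0,0,0],[0,0,0.08],0],
    [[0,0,0],[0,0,0.107],0],
    [[0,0,0],[0,0,0.117],20],
    [[0,0,0],[0,0,0.117],60],
    [[0,0,0],[0,0,0.117],100],
    [[0,0,0],[0,0,0.117],220],
    [[0,0,0],[0,0,0.117],220],
    [[0,0,0],[0,0,0.117],220],
    [[0,0,0],[0,0,0.117],220]
  ],
  "squeeze": 25
}}

```text
time: 21.9
position: [0.4434, 0.1198, 0.0328]
tool_rot: [2.221, 2.221, 0.0]
ft_force: [-1.0, -0.4, 6.6]
grip_width: 0.543
```

```bash
python3 go.py 2 "(.6077,.309,.038)"; cat > a.py <<'E'
from ov5 import *
B=(.4435,.120); P=[(*B,.052,.024),(*B,0,.024),(*B,.075,.021)]
a=draw(T,'top',(225,215,90,85),5,P); b=draw(Sd,'side',(300,210,90,85),5,P)
cv2.imwrite('pics/e1.png',cv2.resize(np.hstack([a,b]),(800,378)))
E
python3 a.py
```

```text
t 21.95 pos [0.4434 0.1198 0.0328] sd [0. 0. 0.] grip 47.3 F [-2.2 -1.3  6.2] q [ 0.5   0.23 -0.88  2.1   0.22  0.91 -0.5 ]
turn [0.0007 0.0005 0.    ]
(.6077,.309,.038) shift [ 0.1892  0.1643 -0.0052]
```

View pics/e1.png

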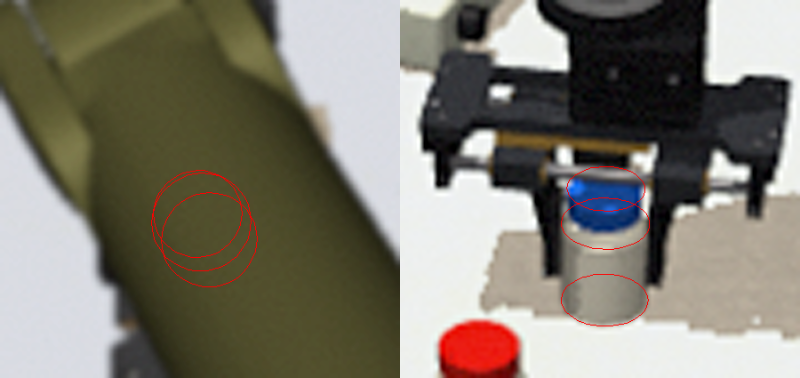

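{"method": "step_arm", "body": {
  "plan": [
    [[0,0,0],[0,0,-0.02],220],
    [[0,0,0],[0,0,-0.065],220],
    [[0,0,0],[0,0,-0.11],220],
    [[0,0,0],[0.02,0.018,-0.127],220],
    [[0,0,0],[0.06,0.052,-0.127],220],
    [[0,0,0],[0.1,0.087,-0.127],220],
    [[0,0,0],[0.14,0.122,-0.127],220],
    [[0,0,0],[0.175,0.152,-0.127],220],
    [[0,0,0],[0.189,0.1645,-0.12],220],
    [[0,0,0],[0.189,0.1645,-0.09],220]
  ]
}}

```text
time: 23.3
position: [0.6085, 0.3117, 0.1226]
tool_rot: [-2.219, -2.222, -0.006]
ft_force: [0.3, -0.9, -0.8]
grip_width: 0.545
```

{"method": "step_arm", "body": {
  "plan": [
    [[0,0,0],[0,0,0.02],220],
    [[0,0,0],[0,0,0.045],220],
    [[0,0,0],[0,0,0.06],220],
    [[0,0,0],[0,0,0.07],220],
    [[0,0,0],[0,0,0.07],220],
    [[0,0,0],[0,0,0.07],220],
    [[0,0,0],[0,0,0.07],220],
    [[0,0,0],[0,0,0.07],220],
    [[0,0,0],[0,0,0.07],220],
    [[0,0,0],[0,0,0.07],220]
  ]
}}

```text
time: 24.55
position: [0.6074, 0.3088, 0.0523]
tool_rot: [2.221, 2.221, 0.0]
ft_force: [0.6, -0.5, -1.1]
grip_width: 0.544
```

```bash
python3 go.py 3 "(.6077,.309,.037)"; cat > a.py <<'E'
from ov5 import *
B=(.6077,.309); P=[(*B,.004,.038),(*B,.072,.024),(*B,.02,.024),(*B,.095,.021)]
a=draw(T,'top',(145,160,90,85),5,P); b=draw(Sd,'side',(220,260,90,85),5,P)
cv2.imwrite('pics/e2.png',cv2.resize(np.hstack([a,b]),(800,378)))
E
python3 a.py
```

```text
t 24.65 pos [0.6074 0.3088 0.0522] sd [0. 0. 0.] grip 47.4 F [ 0.5 -0.1 -0.2] q [ 0.08  0.68 -0.83  1.53  0.53  1.17 -0.85]
turn [0.     0.0001 0.    ]
(.6077,.309,.037) shift [0.0002 0.0003 0.0152]
```

View pics/e2.png

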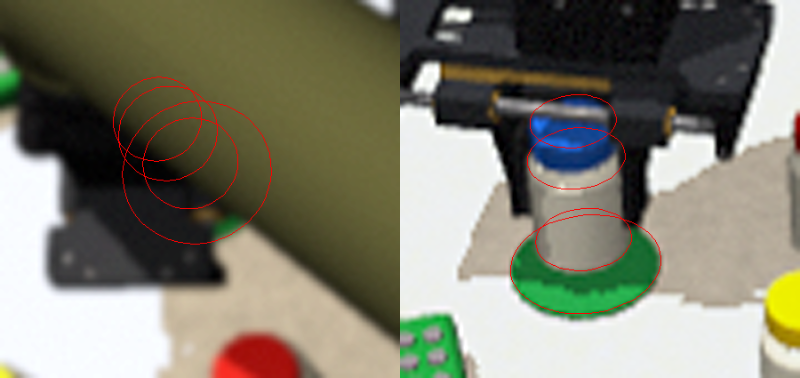

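{"method": "step_arm", "body": {
  "plan": [
    [[0,0,0],[0,0,0.006],220],
    [[0,0,0],[0,0,0.011],220],
    [[0,0,0],[0,0,0.0145],220],
    [[0,0,0],[0,0,0.0156],220],
    [[0,0,0],[0,0,0.0156],220],
    [[0,0,0],[0,0,0.0156],220],
    [[0,0,0],[0,0,0.0156],100],
    [[0,0,0],[0,0,0.0156],60],
    [[0,0,0],[0,0,0.0156],20],
    [[0,0,0],[0,0,0.0156],20]
  ]
}}

```text
time: 26.0
position: [0.6075, 0.3089, 0.0364]
tool_rot: [-2.221, -2.221, -0.0]
ft_force: [-0.8, -0.2, -0.7]
grip_width: 0.858
```

{"method": "step_arm", "body": {
  "plan": [
    [[0,0,0],[0,0,-0.02],20],
    [[0,0,0],[0,0,-0.06],20],
    [[0,0,0],[0,0,-0.1],0],
    [[0,0,0],[-0.01,-0.03,-0.113],0],
    [[0,0,0],[-0.025,-0.07,-0.113],0],
    [[0,0,0],[-0.04,-0.11,-0.113],0],
    [[0,0,0],[-0.0458,-0.1206,-0.113],0],
    [[0,0,0],[-0.0458,-0.1206,-0.113],0],
    [[0,0,0],[-0.0458,-0.1206,-0.113],0],
    [[0,0,0],[-0.0458,-0.1206,-0.113],0]
  ]
}}

```text
time: 27.25
position: [0.4876, 0.2636, 0.1497]
tool_rot: [-2.221, -2.221, -0.001]
ft_force: [0.4, 0.3, 0.5]
grip_width: 0.998
```

```bash
python3 go.py 3 "(.4868,.263,.033)"; cat > a.py <<'E'
from ov5 import *
B=(.6077,.309); P=[(*B,.004,.038),(*B,.056,.024),(*B,.004,.024),(*B,.079,.021),(.4868,.263,.075,.021)]
a=draw(T,'top',(145,160,90,85),5,P); b=draw(Sd,'side',(240,240,90,85),5,P)
cv2.imwrite('pics/e3.png',cv2.resize(np.hstack([a,b]),(800,378)))
E
python3 a.py
```

```text
t 27.35 pos [0.4874 0.2635 0.1496] sd [0.0002 0.     0.0001] grip 87.4 F [-0.7 -0.2  0.4] q [ 0.31  0.32 -1.    1.78  0.29  1.2  -0.77]
turn [-0.0004 -0.0011 -0.0001]
(.4868,.263,.033) shift [-0.0005 -0.0006  0.1166]
```

View pics/e3.png

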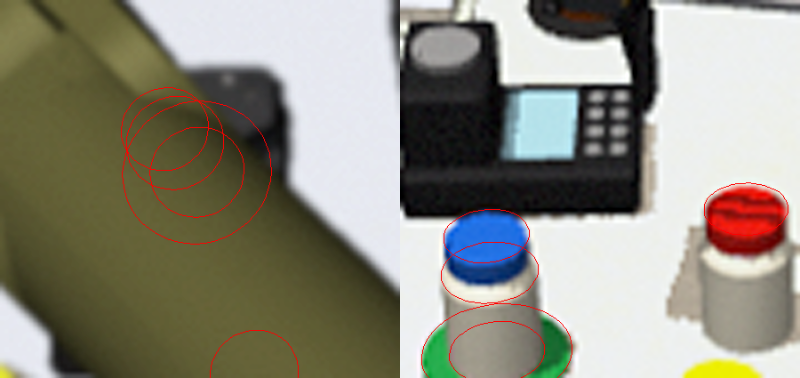

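{"method": "step_arm", "body": {
  "plan": [
    [[0,0,0],[0,0,0.04],0],
    [[0,0,0],[0,0,0.08],0],
    [[0,0,0],[0,0,0.107],0],
    [[0,0,0],[0,0,0.117],20],
    [[0,0,0],[0,0,0.117],60],
    [[0,0,0],[0,0,0.117],100],
    [[0,0,0],[0,0,0.117],220],
    [[0,0,0],[0,0,0.117],220],
    [[0,0,0],[0,0,0.117],220],
    [[0,0,0],[0,0,0.117],220]
  ],
  "squeeze": 25
}}

```text
time: 28.7
position: [0.4872, 0.2631, 0.0333]
tool_rot: [2.221, 2.221, 0.001]
ft_force: [-0.2, 0.1, 5.1]
grip_width: 0.544
```

```bash
python3 go.py 2 "(.4868,-.305,.16)" "(.6182,-.3053,.037)"
```

```text
t 28.75 pos [0.4871 0.2632 0.0333] sd [0. 0. 0.] grip 47.4 F [-0.7 -1.9  6.2] q [ 0.22  0.47 -0.91  1.88  0.44  1.01 -0.88]
turn [ 0.0007  0.0001 -0.0001]
(.4868,-.305,.16) shift [-5.682e-01 -3.000e-04 -1.267e-01]
(.6182,-.3053,.037) shift [-0.5685  0.1311 -0.0037]
```

{"method": "step_arm", "body": {
  "plan": [
    [[0,0,0],[0,0,-0.02],220],
    [[0,0,0],[0,0,-0.065],220],
    [[0,0,0],[0,0,-0.11],220],
    [[0,0,0],[-0.03,0,-0.127],220],
    [[0,0,0],[-0.08,-0.005,-0.127],220],
    [[0,0,0],[-0.135,-0.005,-0.127],220],
    [[0,0,0],[-0.19,-0.005,-0.127],220],
    [[0,0,0],[-0.245,-0.005,-0.127],220],
    [[0,0,0],[-0.3,-0.005,-0.127],220],
    [[0,0,0],[-0.35,-0.005,-0.127],220]
  ]
}}

```text
time: 30.0
position: [0.4817, -0.0888, 0.1606]
tool_rot: [2.22, 2.22, -0.0]
ft_force: [0.4, -0.0, -1.0]
grip_width: 0.548
```

{"method": "step_arm", "body": {
  "plan": [
    [[0,0,0],[-0.05,0,0],220],
    [[0,0,0],[-0.1,0,0],220],
    [[0,0,0],[-0.15,0,0],220],
    [[0,0,0],[-0.195,0.005,0],220],
    [[0,0,0],[-0.2165,0.03,0],220],
    [[0,0,0],[-0.2185,0.07,0],220],
    [[0,0,0],[-0.2185,0.11,0.01],220],
    [[0,0,0],[-0.2185,0.1361,0.04],220],
    [[0,0,0],[-0.2185,0.1361,0.08],220],
    [[0,0,0],[-0.2185,0.1361,0.107],220]
  ]
}}

```text
time: 31.25
position: [0.6176, -0.3047, 0.0512]
tool_rot: [-2.219, -2.221, -0.0]
ft_force: [-0.3, 0.1, -1.1]
grip_width: 0.544
```

```bash
python3 go.py 3 "(.6182,-.3053,.037)"; cat > a.py <<'E'
from ov5 import *
B=(.6182,-.3053); P=[(*B,.004,.038),(*B,.072,.024),(*B,.02,.024),(*B,.095,.021)]
a=draw(T,'top',(415,150,90,85),5,P); b=draw(Sd,'side',(270,130,90,85),5,P)
cv2.imwrite('pics/f2.png',cv2.resize(np.hstack([a,b]),(800,378)))
E
python3 a.py
```

```text
t 31.35 pos [ 0.6162 -0.3044  0.0494] sd [0.001  0.0002 0.0015] grip 47.1 F [-0.2 -1.1 -1.3] q [ 0.87  0.62 -0.62  1.52  0.39  1.13  0.17]
turn [-0.0042 -0.0029  0.0007]
(.6182,-.3053,.037) shift [-0.0009  0.002   0.0124]
```

View pics/f2.png

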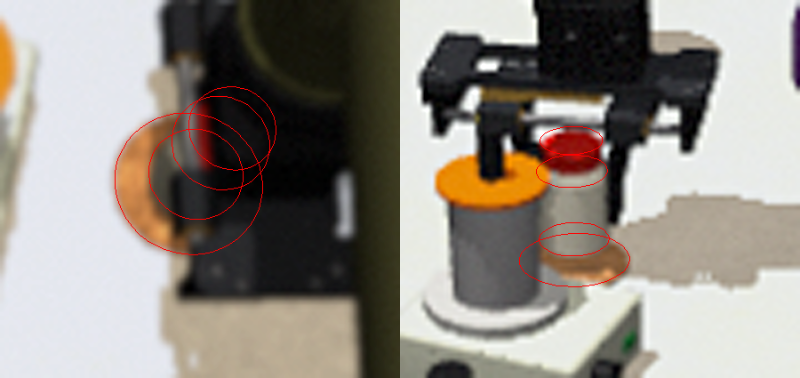

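{"method": "step_arm", "body": {
  "plan": [
    [[0,0,0],[0,0,0.004],220],
    [[0,0,0],[0,0,0.01],220],
    [[0,0,0],[0,0,0.0135],220],
    [[0,0,0],[0,0,0.015],220],
    [[0,0,0],[0,0,0.0155],220],
    [[0,0,0],[0,0,0.0155],220],
    [[0,0,0],[0,0,0.0155],220],
    [[0,0,0],[0,0,0.0155],220],
    [[0,0,0],[0,0,0.0155],220],
    [[0,0,0],[0,0,0.0155],220]
  ]
}}

```text
time: 32.7
position: [0.6179, -0.3055, 0.0374]
tool_rot: [2.221, 2.221, -0.0]
ft_force: [-2.7, 0.8, 3.2]
grip_width: 0.545
```

```bash
python3 go.py 3 "(.6182,-.3053,.037)"
```

```text
t 32.8 pos [ 0.6179 -0.3055  0.0374] sd [0. 0. 0.] grip 47.7 F [-2.7  0.2  3.6] q [ 0.87  0.64 -0.62  1.53  0.4   1.11  0.16]
turn [-0.0001  0.0002  0.    ]
(.6182,-.3053,.037) shift [0.0002 0.0003 0.0004]
```

Contact (about 3.5 N upward). Release, rise, and back away.

{"method": "step_arm", "body": {
  "plan": [
    [[0,0,0],[0,0,0],120],
    [[0,0,0],[0,0,0],60],
    [[0,0,0],[0,0,0],20],
    [[0,0,0],[0,0,0],20],
    [[0,0,0],[0,0,-0.02],20],
    [[0,0,0],[0,0,-0.06],20],
    [[0,0,0],[0,0,-0.11],0],
    [[0,0,0],[0,0,-0.16],0],
    [[0,0,0],[-0.03,-0.04,-0.18],0],
    [[0,0,0],[-0.08,-0.08,-0.18],0]
  ]
}}

```text
time: 34.05
position: [0.541, -0.3829, 0.2221]
tool_rot: [2.21, 2.223, 0.003]
ft_force: [-0.0, -0.1, -0.9]
grip_width: 0.996
```

{"method": "step_arm", "body": {
  "plan": [
    [[0,0,0],[-0.05,-0.03,0],0],
    [[0,0,0],[-0.1,-0.05,0],0],
    [[0,0,0],[-0.14,-0.07,0],0],
    [[0,0,0],[-0.16,-0.08,0],0],
    [[0,0,0],[-0.18,-0.09,0],0],
    [[0,0,0],[-0.18,-0.09,0],0],
    [[0,0,0],[-0.18,-0.09,0],0],
    [[0,0,0],[-0.18,-0.09,0],0],
    [[0,0,0],[-0.18,-0.09,0],0],
    [[0,0,0],[-0.18,-0.09,0],0]
  ]
}}

```text
time: 35.3
position: [0.4492, -0.5638, 0.2173]
tool_rot: [2.221, 2.222, -0.0]
ft_force: [-0.2, -0.1, -0.8]
grip_width: 0.998
```

```bash
python3 go.py 1; cat > a.py <<'E'
from ov5 import *
P=[]
for x,y,z,rs in[(.6182,-.3053,.004,[(0,.038),(.075,.021),(0,.024)]),(.6077,.309,.004,[(0,.038),(.075,.021),(0,.024)]),(.6335,-.012,.004,[(0,.038),(.085,.0135)]),(.638,-.1587,.06,[(0,.046),(.08,.036)])]:
    P+=[(x,y,z+a,r) for a,r in rs]
a=draw(T,'top',(150,130,340,150),2.35,P); b=draw(Sd,'side',(220,130,150,230),2.6,P)
cv2.imwrite('pics/g1.png',a); cv2.imwrite('pics/g2.png',b)
for nm,pr,z,kind,box in[('red','lid',.004,'red',(425,150,500,215)),('blue','lid',.004,'blue',(160,150,215,215)),('cover','disc',.135,'orange',(360,120,425,200))]:
    m=hullmask(hsvmask(T,kind,box)); x,r,ar=fit(pr,{'top':m},z); print(nm,x.round(4),ar)
E
python3 a.py
```

```text
t 35.3 pos [ 0.4492 -0.5638  0.2173] sd [0. 0. 0.] grip 86.8 F [-0.2 -0.1 -0.8] q [ 1.24  0.54 -0.58  1.25  0.29  1.42  0.69]
turn [0.0001 0.0001 0.0007]
red [ 0.6194 -0.3073] {'top': (250, 334)}
blue [0.6078 0.3098] {'top': (271, 336)}
cover [ 0.6373 -0.1589] {'top': (864, 925)}
```

View pics/g1.png

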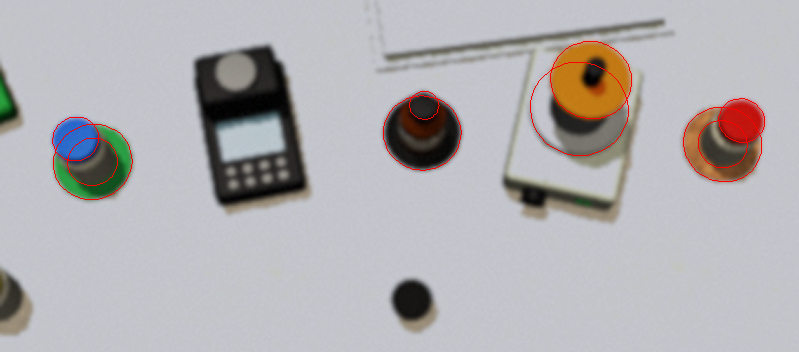

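View pics/g2.png

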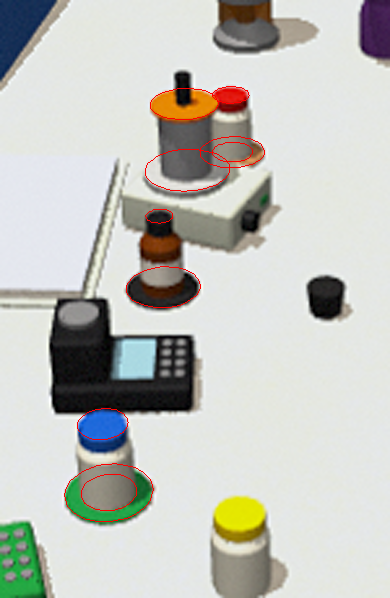

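```bash
python3 -c "
from bench import ctrl
print(ctrl.close_job())"
```

```text
the job is handed in; nothing more can be done
None
```

The bench is set out as asked, in the order given, and I handed the job in at about 35 s of the 128 s allowed. I had checked it in the pictures; the hand-in itself reports no verdict.

- **Placings:** The steel beaker stands in the middle of the stirrer's plate with the orange cover on its rim. The amber bottle is on the black pad between the photometer and the stirrer. The blue-lidded jar is on the green pad, and the red-lidded jar is on the cork pad.
- **Last check from the top camera:**
  - The cover is within 1 mm of the plate's centre.
  - The blue jar is about 1 mm from its pad's centre.
  - The red jar is about 2.5 mm from its pad's centre. That is the largest deviation, and close to the camera's 2 mm accuracy.
- **Bottle and beaker:** I checked these only by drawing their expected outlines over the pictures, and they lay on them in the views where they showed. At the end the beaker was partly hidden by the cover, so its centring rests on the side view taken before it was covered.
- **State at hand-in:** Everything was upright, the gripper was open and clear, and the force sensor showed no contact. The largest outside force I read was about 7 N. No checks failed.

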